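# Set the stage's jaw to the gauge mark with the knurled wheel

## Task

Push the guard plate by its upright pin, swinging it about a quarter turn towards the robot so that it is well clear of the knurled wheel, and leave it open. Then roll the knurled wheel with a light fingertip, in strokes, until the jaw has closed to the gauge mark: the bar on the jaw and the bar on the gauge block lie end to end in one line. Move the jaw by the wheel only, grip nothing, do not press hard, and leave the loose things around it where they are.

Things in the scene. Friction and masses are not known exactly. Their poses are not given: they have to be found in the camera images.
- stage: black stage fixed to the bench, plate 160 x 280 x 12 mm. Origin on the bench; its x points away from the robot (yaw within 0.3 rad), z up; stage positions below are in its axes, mm. The jaw closes along -y towards a fixed steel anvil (top z 49). Guard post at x -30, y 100, top z 100. A low bullseye level (top z 26) at x -45, y -110
- wheel: knurled steel wheel, 50 mm diameter, 30 mm wide, axle along the stage's x; origin at its centre (stage x -30, y 30, z 50), its axes turn with it. Rolling its top towards the stage's -y moves the jaw to -y (closing), rolling back opens: 1 mm of jaw per 2.5 mm of rim. About 1 N at the rim turns it; it stays where left
- wheel_top (a point): top of the wheel, stage z 75, free 17 mm above its two cheek plates; this point does not turn. The wheel does not give way downward: 3 to 10 N of fingertip pressure on it grips well, and the wheel then rolls with the fingertip as it moves along the stage's y; a short stroke may lose its first 2 mm to give in the fingers
- jaw: sliding steel jaw, 40 x 30 x 33 mm, on the rail at stage x 40, geared to the wheel; travel 44 mm, starts fully open. A bar 4 mm wide on its top points to the stage's +x. Origin under its centre. To be moved by the wheel only
- jaw_index (a point): the +x end of the bar on top of the jaw, top of the bar, mid width (stage z 52); moves with the jaw
- gauge_mark (a point): the -x end of the 4 mm wide bar on the fixed aluminium gauge block (18 x 20 mm, 37 mm tall) beyond the rail, at the height of the jaw's bar. The jaw is right when both bars lie end to end: jaw_index and gauge_mark at the same stage y (about 4 mm of space stays between them in x). At the start the jaw has 12 to 32 mm to go
- guard: aluminium guard plate (50 x 115 x 4 mm, underside 11 mm above the wheel) that swings level about guard_pivot, where its origin lies (underside). At angle 0 it lies along the stage's -y, over the wheel; the angle grows as the free end swings to the stage's -x (to the robot), stop at 1.9 rad. Starts at 0 to 0.3, stays where left; about 0.7 N at the pin moves it
- guard_pivot (a point): the guard's pivot, at the top face of the guard plate: stage x -30, y 100, z 90. At guard angle a (rad) the pin is at pivot + 92 mm x (-sin a, -cos a) in stage x, y
- guard_pin (a point): foot (on the plate, z 90) of the guard's upright steel pin, 12 mm diameter, 28 mm tall, near the guard's free end, 92 mm from the pivot. Push the pin sideways to swing the guard
- pin_gauge: upright steel pin gauge, shank 12 mm, head 18 mm, 45 mm tall, loose on the stage's black plate; origin under its centre
- collar: loose steel ring 28 mm across, 12 mm high, lying on the black plate; origin under its centre
- driver: screwdriver 170 mm long with a black handle, lying on the bench beyond the stage; leave alone
- wash: white bottle 56 mm across, 110 mm tall, on the bench; origin under its centre
- jar: glass jar 52 mm across, 55 mm tall, on the bench; origin under its centre
- wrench: wrench 130 mm long lying on the bench on the robot's side of the stage
- tray: open steel tray 110 x 80 x 25 mm on the bench; origin under its centre

How it is judged:
On the way, in this order (a step that is already met when the one before it is completed fails the run):
1. the guard is swung clear of the wheel (beyond 1.2 rad) (y of guard_pin in the frame of stage above 0.0667 m), for 0.2 s.
2. the jaw's bar is in line with the gauge bar within 2.5 mm (y of jaw_index in the frame of gauge_mark between -0.0025 and 0.0025 m), for 0.3 s.
At the end, for the whole second after the job is handed in: The guard is open beyond 1.2 rad and at rest, and the jaw's bar is within 2.5 mm of the gauge bar along the travel, at rest (all of step 2 and y of guard_pin in the frame of stage above 0.0667 m and angular speed of guard below 0.1 rad/s and linear speed of jaw below 0.003 m/s); the robot touches nothing.
It fails at once if the jaw is pushed directly (over 1 N) (contact force between any of the fingers, the arm and jaw above 1 N).
It fails at once if the wheel is pressed with more than 30 N (contact force between any of the fingers, the arm and wheel above 30 N).
It fails at once if the guard is gripped or forced (over 30 N) (contact force between any of the fingers, the arm and guard above 30 N).
It fails at once if a loose thing around the stage is shifted or lifted by more than 20 mm (distance of any of pin_gauge, collar, driver, wash, jar, wrench, tray from where it was at the start of the episode above 0.02 m).
It also fails if it takes over 64 s, if anything falls off the work surface, if the arm or the gripper's body presses on something with over 40 N, if the wrist force passes 120 N, or if a joint passes its speed limit or range.

## Robot

A 6-joint arm with a two-finger parallel gripper is mounted at the origin on the work surface. World frame = base frame: x ahead of the robot, y to its left, z up, the work surface at z = 0. Lengths are in m, angles in rad, forces in N, time in s.
With the tool pointing down it reaches from about 0.35 to 0.775 m from the base axis. Payload 7.3 kg.
Tool frame: the origin (TCP) lies on the centre line of the jaws, within the pads' length; the fingertips stand 11 mm ahead of it and the grasp point (between the pads) lies 8 mm behind it; z points along the fingers, y is the direction in which the jaws open and shut (so a half turn about z gives the same grasp; the last joint's range is limited). The gripper opens to 92 mm and grips with 3 to 60 N. Pads are 19 mm wide; open, the fingers measure 130 mm over their backs; the gripper's body (75 mm by 190 mm) begins 47 mm behind the grasp point.
Start: joints at [1.064, 0.342, 1.524, -0, 1.275, -0.146], TCP at [0.185, 0.491, 0.238] pointing down, gripper open.
Joint ranges: [-2.53, 2.53], [-0.77, 2.02], [0.04, 2.7], [-1, 4.14], [0.28, 2.66], [-3.11, 3.11]. Speed limits (rad/s): [2.57, 2.57, 3.14, 3.14, 3.14, 3.14].

## Interface

Orientations are given as [roll, pitch, yaw] about the fixed x, y, z axes, in that order (R = Rz(yaw) Ry(pitch) Rx(roll)).
In Python, from cell import robot gives the robot as it stands.
- The arm moves only by the tool jog_arm, never from a script. Its argument "deltas" is one flat list of numbers, 6 for each row, row after row: the shift along the world's x, y, z in units of 0.1 m (1.0 is 0.1 m), then the turn, a rotation vector about the world's x, y, z in units of 90 degrees (1.0 is 90 degrees). A call has 1 to 5 rows; each row is the pose to reach, as a shift and turn from the pose commanded when the call began; what a row does not reach only later rows make up. A row lasts 1/12 s, in which the tool goes at most 41.7 mm and 7.16 degrees, less where a joint would pass 70% of its speed; a pose out of reach is approached as far as the arm can. A call with a number of a shift or a turn outside -1 to 1 is refused whole. A call with a gripper value outside its range is refused whole. "claw" is the opening, from 0 (shut) to 1 (fully open), set as the call begins (left out, the last holds). The fingers move at their own pace and stop on an object; "newtons" is the grip in N (left out, the last holds). Time passes only in rows, so rows that repeat a pose let the fingers close. It gives the time, the measured TCP pose, the force and the opening at its end, in the units of the state.
- robot.observe(): the state, without advancing time (a new reading comes with each control period).
- robot.read_camera(name): name is "scene" or "top" or "wrist"; returns the picture (384x512x3 uint8, red, green, blue); there is no depth.
- robot.camera_params(name): a dict with "fx", "fy", "cx", "cy" (pixels), "R" (3x3) and "t" (3): a world point X has camera coordinates R X + t. Camera axes: x right, y down, z forward; pixel columns grow to the right and rows downward; lengths in m; the calibration is good to about 2 mm. A picture is of the moment at which its call begins: read the wrist's pose just before it. camera_params takes no time and is no camera call; for the wrist camera it gives the pose at the moment of the call.
- robot.hand_in(): hands the job in, once; it reports no verdict.
The state is a dict: "time": time; "qpos": joint angles; "qvel": joint speeds; "joint_efforts": joint torques, N m; "tool_pos": TCP position; "tool_rot": TCP orientation; "contact_force": force on the tool from outside, world axes, zero at the start; "torque": the same for the moment, N m; "opening": finger opening in m.
Only numpy, scipy, OpenCV 4.12 (cv2) and the standard library are available. Lean on these libraries where they do the work, as an engineer would, in place of code of your own. Each camera call takes 0.05 s, during which the arm holds its last target. There are 200 camera calls.

## Working session

There is one attempt and no reset: what is moved stays moved. The work goes in short steps, Python scripts to look and compute and a tool call to move; the robot and the scene stay as the last step left them, time stands still between calls to the robot, and variables do not carry over. Pictures are saved under pics/ and viewed, about 8 in all and at most 12, crops included, and the job is handed in when it is done.

Besides the shell and the picture viewer there is one more tool, called as a command line: name --argument value ..., lists and objects as JSON in quotes. jog_arm: Moves the arm, as the interface text tells. Its arguments: {"type":"object","properties":{"deltas":{"type":"array","items":{"type":"number"}},"claw":{"type":"number"},"newtons":{"type":"number"}},"required":["deltas"]}

```bash
mkdir -p pics; ls
python3 - <<'E'
from cell import robot
import cv2
print(robot.observe())
for n in ("scene","top"):
    im=robot.read_camera(n); cv2.imwrite(f"pics/{n}0.png",im[:,:,::-1])
    p=robot.camera_params(n); print(n,p)
E
```

```text
pics
{'time': 0.0, 'qpos': array([ 1.06400294e+00,  3.42727156e-01,  1.52503381e+00,  1.17874059e-05,
        1.27538895e+00, -1.46009490e-01]), 'qvel': array([-0.00088268, -0.00038793, -0.00056453,  0.00030429,  0.00207328,
       -0.00107212]), 'joint_efforts': array([-2.88357387e-04, -4.31234694e+01, -2.44220406e+01,  7.18011567e-02,
        5.60596038e-02, -1.78287419e-04]), 'tool_pos': array([0.18511589, 0.49085905, 0.23703679]), 'tool_rot': array([-3.14005360e+00, -2.37720098e-04,  2.78080514e+00]), 'contact_force': array([-0.29646654, -0.35260586, -0.09730227]), 'torque': array([-0.01169693,  0.02628526,  0.0127823 ]), 'opening': 0.09185100880679332}
scene {'fx': 474.31691712803547, 'fy': 474.31691712803547, 'cx': 256.71769269608626, 'cy': 191.5882440431565, 'R': array([[-0.39382507,  0.91916943,  0.00542025],
       [ 0.50205224,  0.2200401 , -0.83637665],
       [-0.76996452, -0.32666485, -0.54812837]]), 't': array([ 0.23536611, -0.24512676,  1.53205155])}
top {'fx': 419.06403152525576, 'fy': 419.06403152525576, 'cx': 256.22461148133124, 'cy': 189.50649988381858, 'R': array([[-0.01405615, -0.99969569, -0.02027205],
       [-0.99040722,  0.01670702, -0.13716565],
       [ 0.13746259,  0.01814956, -0.99034066]]), 't': array([0.02912441, 0.64830211, 0.89792166])}
```

Run:
```python
import cv2
for n in ("scene","top"):
    im=cv2.imread(f"pics/{n}0.png"); cv2.imwrite(f"pics/{n}0b.png",cv2.resize(im,(800,600),interpolation=cv2.INTER_CUBIC))
```

```text
(no output)
```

View pics/top0b.png

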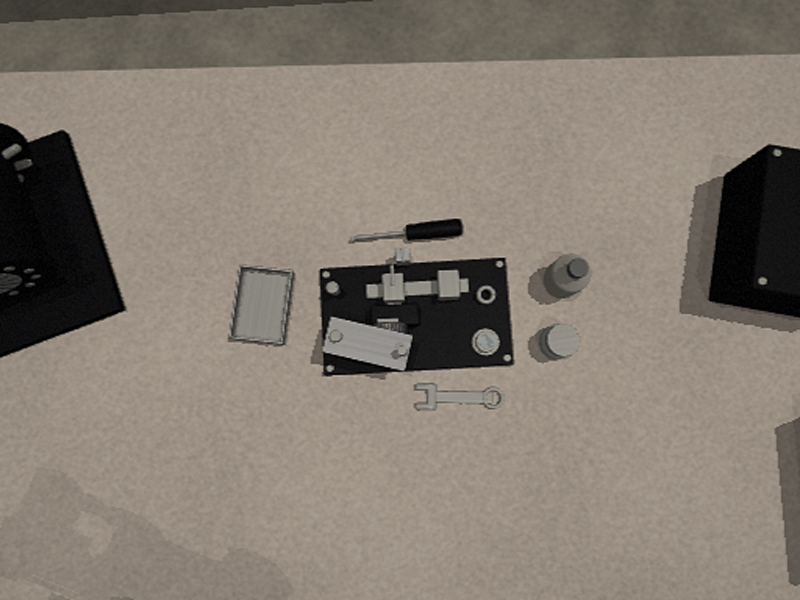

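View pics/scene0b.png

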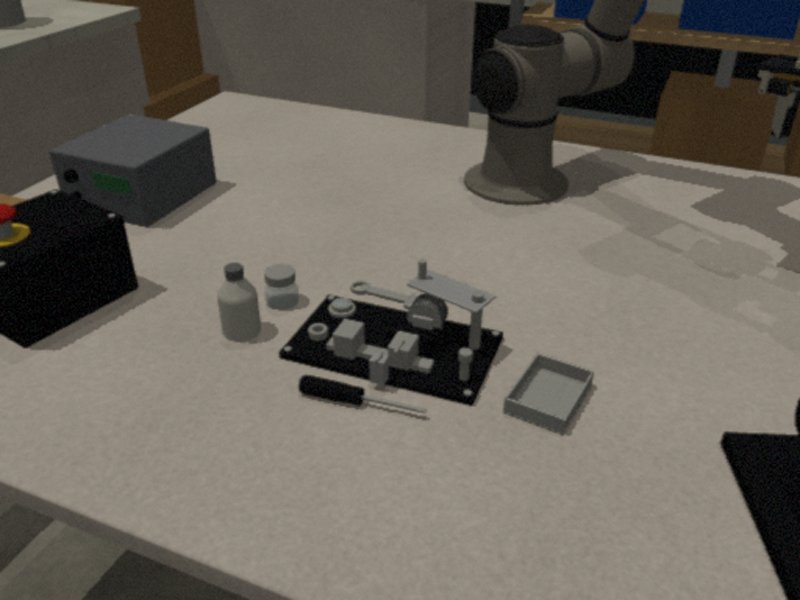

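Top view (800x600): stage corners are near (320,268), (505,259), (512,363), (324,376). The guard pivot is at (335,337), the pin at (400,351), the jaw at (394,287) with its bar, and the gauge at (402,255). The scene view agrees with this layout. Next I fit the stage pose.

```bash
cat > h.py <<'E'
import numpy as np, cv2
from scipy.optimize import least_squares
from cell import robot
def proj(p,X):
    c=p["R"]@np.asarray(X)+p["t"]; return np.array([p["fx"]*c[0]/c[2]+p["cx"],p["fy"]*c[1]/c[2]+p["cy"]])
def ray(p,uv,z):
    d=p["R"].T@np.array([(uv[0]-p["cx"])/p["fx"],(uv[1]-p["cy"])/p["fy"],1.]); o=-p["R"].T@p["t"]
    return o+d*(z-o[2])/d[2]
def s2w(s,P):
    x,y,a=s; c,n=np.cos(a),np.sin(a); P=np.asarray(P)/1000
    return np.array([x+c*P[0]-n*P[1],y+n*P[0]+c*P[1],P[2]])
def w2s(s,X):
    x,y,a=s; c,n=np.cos(a),np.sin(a); d=np.asarray(X)[:2]-[x,y]
    return np.array([c*d[0]+n*d[1],-n*d[0]+c*d[1],X[2]])*1000
E
python3 - <<'E'
from h import *
k=512/800
C=[(80,140,12),(80,-140,12),(-80,-140,12),(-80,140,12)]
obs={"top":[(320,268),(505,259),(512,363),(324,376)],"scene":[(470,397),(283,352),(327,298),(502,337)]}
P={n:robot.camera_params(n) for n in obs}
def res(s,ns=("top","scene")):
    return np.concatenate([proj(P[n],s2w(s,c))-(np.array(o)+.5)*k+.5 for n in ns for c,o in zip(C,obs[n])])
for ns in (("top",),("scene",),("top","scene")):
    r=least_squares(res,[.55,0,0],args=(ns,)); print(ns,r.x.round(4),r.fun.round(1))
s=r.x
T=P["top"]
f=lambda u,z:w2s(s,ray(T,(np.array(u)+.5)*k-.5,z)).round(1)
print("guard post",f((335,337),.1),"pin top",f((400,351),.118),"jawbar end",f((393,265),.052),"gauge",f((402,251),.052), "pin gauge",f((333,287),.057),"bullseye",f((485,342),.026))
print("world pivot",s2w(s,(-30,100,90)),"wheel",s2w(s,(-30,30,75)))
E
```

```text
('top',) [ 0.6237 -0.0013  0.0411] [-0.7  0.2  0.2 -0.9  1.1  1.1 -0.6 -0.4]
('scene',) [ 6.275e-01 -1.000e-04  3.710e-02] [ 1.6  2.8 -3.7  0.1  0.6 -2.7  1.5 -2.8]
('top', 'scene') [ 0.6249 -0.001   0.0394] [-0.7 -0.4  0.1 -1.3  0.9  0.6 -0.8 -1.   1.8  1.8 -3.4 -0.5  0.6 -3.3
  1.4 -3.7]
guard post [-33.3 109.6 100. ] pin top [-57.8  22.9 118. ] jawbar end [69.7 27.6 52. ] gauge [89.5 13.6 52. ] pin gauge [ 41.8 114.7  57. ] bullseye [-46.4 -99.3  26. ]
world pivot [0.59097261 0.09773666 0.09      ] wheel [0.59373278 0.0277911  0.075     ]
```

jog_arm --deltas '[0.4,-0.4,0.1,0,0,-0.05,0.7,-0.7,0.3,0,0,-0.1,0.9,-0.95,0.5,0,0,-0.15,0.9,-0.95,0.5,0,0,-0.2,0.9,-0.95,0.5,0,0,-0.25]' --claw 0 --newtons 10

```text
time: 0.52
tool_pos: [0.2779, 0.3945, 0.2896]
tool_rot: [3.138, 0.001, 2.381]
contact_force: [0.3, 0.9, 0.2]
opening: 0.0631
```

jog_arm --deltas '[0.3,-0.3,0,0,0,0,0.6,-0.6,0,0,0,0,0.9,-0.95,0,0,0,0,0.9,-0.95,0,0,0,0]'

```text
time: 0.85
tool_pos: [0.3685, 0.2972, 0.2873]
tool_rot: [-3.141, 0.002, 2.384]
contact_force: [0.0, 0.3, -0.2]
opening: 0.0366
```

jog_arm --deltas '[0.3,-0.3,0,0,0,0,0.6,-0.6,0,0,0,0,0.9,-0.95,0,0,0,0,0.9,-0.95,0,0,0,0]'

```text
time: 1.18
tool_pos: [0.4586, 0.2021, 0.2871]
tool_rot: [-3.141, 0.002, 2.383]
contact_force: [0.1, -1.0, 0.4]
opening: 0.0097
```

jog_arm --deltas '[0.3,-0.3,0,0,0,0,0.6,-0.6,0,0,0,0,0.9,-0.95,0,0,0,0,0.9,-0.95,0,0,0,0,0.9,-0.95,0,0,0,0]'

```text
time: 1.6
tool_pos: [0.5462, 0.1096, 0.2866]
tool_rot: [-3.14, -0.001, 2.384]
contact_force: [-1.4, 0.8, -0.5]
opening: 0.0004
```

Run:
```python
from h import *
o=robot.observe(); print(o["time"],o["tool_pos"],o["tool_rot"],o["contact_force"],o["opening"])
p=robot.camera_params("wrist"); im=robot.read_camera("wrist"); cv2.imwrite("pics/w1raw.png",im[:,:,::-1])
np.save("w1.npy",p,allow_pickle=True); print(-p["R"].T@p["t"],p["R"][2],p["fx"])
cv2.imwrite("pics/w1.png",cv2.resize(im[:,:,::-1],(800,600),interpolation=cv2.INTER_CUBIC))
```

```text
1.6 [0.54616954 0.10964571 0.28663375] [-3.14040626e+00 -1.12118428e-03  2.38443563e+00] [-1.44149888  0.79328791 -0.49696253] 0.00037900138005874995
[0.49824732 0.15400837 0.43374161] [ 0.1751226  -0.1689405  -0.96994391] 325.09277951851436
```

View pics/w1.png

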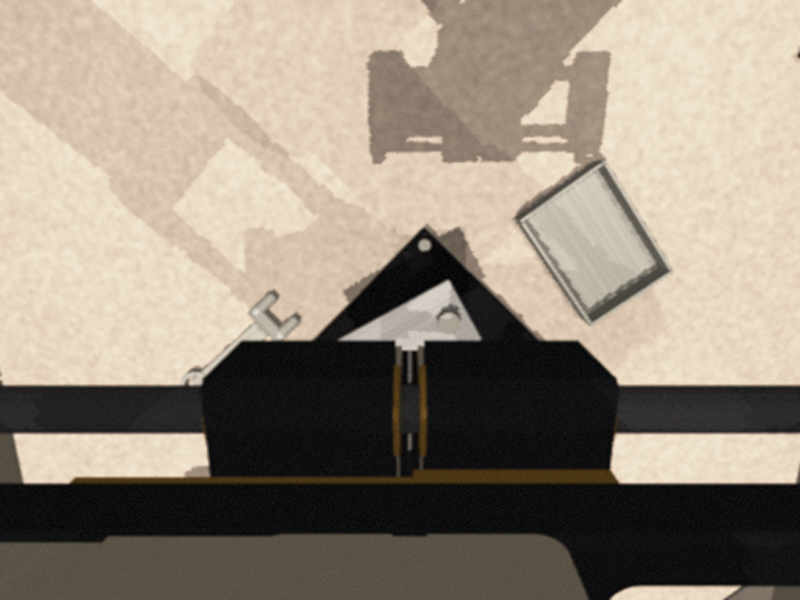

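The closed fingers hide the lower half of the wrist view. It shows only the stage's left rear corner (425,228), the guard post (447,315), the tray and the wrench. I'll move beyond the stage to see the jaw, gauge and guard in the upper half.

jog_arm --deltas '[0.35,-0.35,0,0,0,0,0.7,-0.7,0,0,0,0,0.8,-0.8,0,0,0,0]'

```text
time: 1.9
tool_pos: [0.6258, 0.0317, 0.288]
tool_rot: [3.141, 0.0, 2.39]
contact_force: [0.4, 0.1, 0.1]
opening: 0.0004
```

jog_arm --deltas '[0.35,-0.35,0,0,0,0,0.7,-0.7,0,0,0,0,0.7,-0.7,0,0,0,0,0.7,-0.7,0,0,0,0]'

```text
time: 2.23
tool_pos: [0.6963, -0.0397, 0.286]
tool_rot: [-3.141, -0.001, 2.387]
contact_force: [0.2, 0.5, 0.0]
opening: 0.0006
```

Run:
```python
from h import *
o=robot.observe(); print(o["time"],o["tool_pos"],o["tool_rot"],o["contact_force"],o["opening"])
p=robot.camera_params("wrist"); im=robot.read_camera("wrist"); cv2.imwrite("pics/w2raw.png",im[:,:,::-1])
np.save("w2.npy",p,allow_pickle=True); print(-p["R"].T@p["t"])
cv2.imwrite("pics/w2.png",cv2.resize(im[:,:,::-1],(800,600),interpolation=cv2.INTER_CUBIC))
```

```text
2.2333 [ 0.6963297  -0.03970849  0.28598512] [-3.14058456e+00 -1.30489523e-03  2.38651134e+00] [0.15929228 0.46064696 0.01919168] 0.0005628765517309626
[0.64832087 0.00451695 0.43310665]
```

View pics/w2.png

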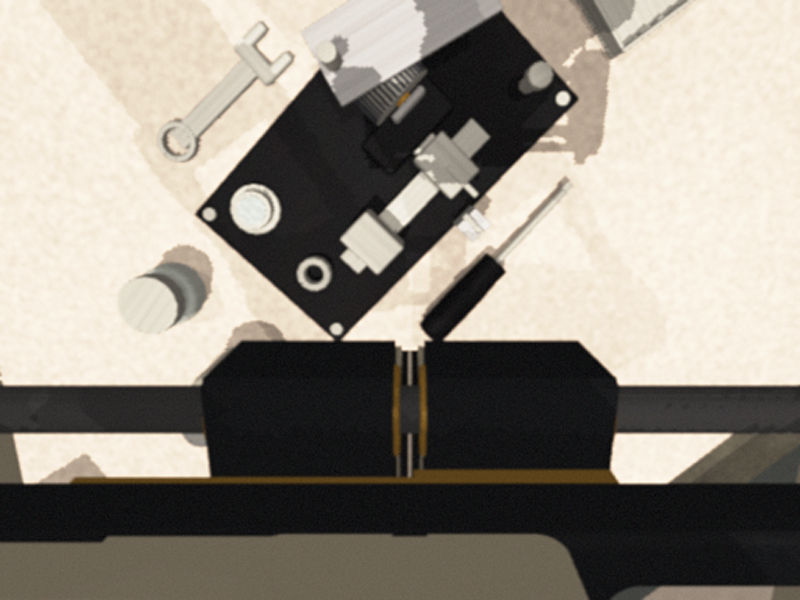

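The view shows the stage corners at (197,213), (338,340) and (578,100). The bullseye is at (255,208), the guard pin's top at about (327,47), the jaw bar's end at (476,192), the gauge at (472,222), the pin gauge at (540,72) and the collar at (314,273).

Run:
```python
from h import *
k=.64
W=np.load("w2.npy",allow_pickle=True).item(); T=robot.camera_params("top")
ob=[(W,(-80,-140,12),(197,213)),(W,(80,-140,12),(338,340)),(W,(80,140,12),(578,100)),
(T,(80,140,12),(320,268)),(T,(80,-140,12),(505,259)),(T,(-80,-140,12),(512,363)),(T,(-80,140,12),(324,376))]
g=lambda s:np.array([proj(p,s2w(s,c))/k-np.array(o) for p,c,o in ob]).ravel()
for f in (lambda s:g(s)[:6],g):
    r=least_squares(f,[.62,0,0.04]); s=r.x; print(s.round(4),r.fun.round(1))
q=lambda p,u,z:w2s(s,ray(p,np.array(u)*k,z)).round(1)
for n,u,z in [("level",(255,208),.026),("pin top",(327,47),.118),("jaw end",(476,192),.052),("gauge end",(463,223),.052),("pin_g",(540,72),.057),("collar",(314,273),.024),("wheel?",(405,90),.07),("gauge blk c",(472,222),.049)]: print(n,q(W,u,z))
print("guard corners", q(W,(343,106),.090),q(W,(303,35),.090))
for n,u,z in [("post",(335,337),.1),("pin top",(400,351),.118),("level",(485,342),.026)]: print("T",n,q(T,u,z))
im=cv2.imread("pics/w2raw.png")[40:200,180:400]; cv2.imwrite("pics/w2c.png",cv2.resize(im,None,fx=3.6,fy=3.6,interpolation=cv2.INTER_CUBIC))
```

```text
[ 0.6229 -0.0022  0.039 ] [-3.4 -0.2 -0.4  3.   3.5 -1.6]
[ 0.623  -0.002   0.0394] [-3.2 -0.1 -0.1  3.   3.7 -1.8 -0.7  0.3  0.6 -1.2  1.9  2.  -0.8 -0.6]
level [-44.4 -98.3  26. ]
pin top [-57.7  22.8 118. ]
jaw end [68.4 30.8 52. ]
gauge end [77.8  8.4 52. ]
pin_g [ 41.  116.7  57. ]
collar [  23.8 -105.1   24. ]
wheel? [-15.5  42.4  70. ]
gauge blk c [82.5 13.6 49. ]
guard corners [-34.8   6.   90. ] [-80.2  19.   90. ]
T post [-31.8 110.2 100. ]
T pin top [-56.3  23.5 118. ]
T level [-44.9 -98.7  26. ]
```

View pics/w2c.png

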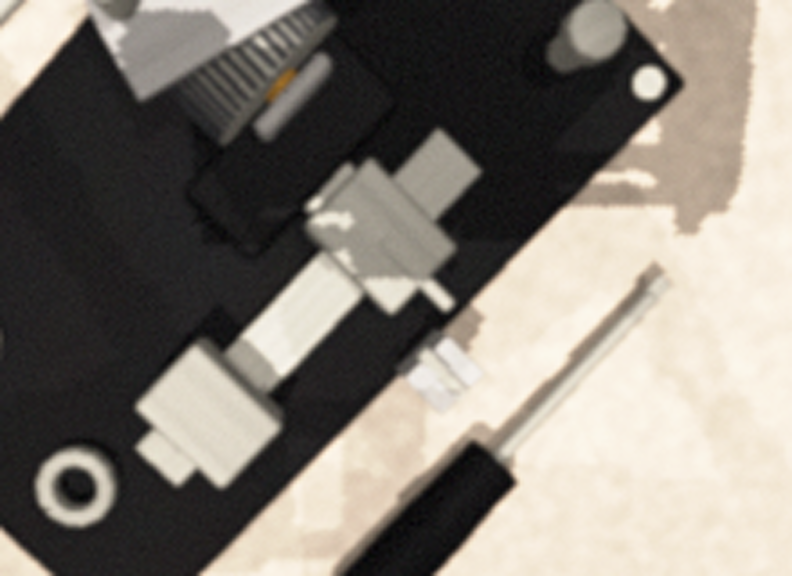

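Run:
```python
from h import *
W=np.load("w2.npy",allow_pickle=True).item()
s=(0.6226,0.0085,0.0394)
q=lambda u,z:w2s(s,ray(W,np.array(u)/3.6+[180,40],z)).round(1)
for n,u,z in [("axle",(285,82),.05),("cheek",(265,132),.058),("cheek",(322,62),.058),("jaw end",(448,302),.052),("jaw bar a",(427,284),.052),("gauge a",(436,346),.052),("gauge b",(466,384),.052),("jaw corner",(307,222),.049),("jaw corner",(372,158),.049),("jaw corner",(456,246),.049),("jaw corner",(390,313),.049)]: print(n,q(u,z))
a=np.arctan2(57-30,100-12.2); print("guard angle est",a)
for a in (.28,.33): print(s2w(s,(-30-92*np.sin(a),100-92*np.cos(a),118)))
print(w2s(s,ray(W,np.array((327,47))*.64,.118)))
```

```text
axle [-14.1  30.   50. ]
cheek [-7.7 14.9 58. ]
cheek [-9.3 41.1 58. ]
jaw end [69.  19.3 52. ]
jaw bar a [60.2 18.5 52. ]
gauge a [76.3  7.  52. ]
gauge b [92.   5.4 52. ]
jaw corner [19.7  5.4 49. ]
jaw corner [20.7 33.2 49. ]
jaw corner [58.6 33.3 49. ]
jaw corner [58.6  4.  49. ]
guard angle est 0.2983388547506649
[0.56676205 0.01789074 0.118     ]
[0.56232381 0.01909806 0.118     ]
[-57.6805833  12.2618023 118.       ]
```

The stage pose is consistent: the axle comes out at y 30 and the level and post match. The guard is at about 0.30 rad and the jaw has about 12.5–13 mm to go. I'm going to the pin's far side now.

jog_arm --deltas '[-0.3,0.1,-0.3,0,0,0,-0.6,0.2,-0.6,0,0,0,-0.6,0.2,-0.8,0,0,0]'

```text
time: 2.53
tool_pos: [0.6273, -0.0137, 0.205]
tool_rot: [-3.137, -0.009, 2.392]
contact_force: [0.1, -0.5, -1.4]
opening: 0.0005
```

jog_arm --deltas '[-0.3,0.1,-0.3,0,0,0,-0.5,0.18,-0.6,0,0,0,-0.5,0.18,-0.85,0,0,0,-0.5,0.18,-0.95,0,0,0,-0.5,0.18,-0.95,0,0,0]'

```text
time: 2.95
tool_pos: [0.5835, 0.0014, 0.1115]
tool_rot: [-3.14, -0.003, 2.39]
contact_force: [-0.1, 0.6, 0.7]
opening: 0.0005
```

Run:
```python
from h import *
o=robot.observe(); print(o["time"],o["tool_pos"],o["tool_rot"],o["contact_force"])
p=robot.camera_params("wrist"); im=robot.read_camera("wrist")
cv2.imwrite("pics/w3.png",im[:,:,::-1])
```

```text
2.95 [0.58347752 0.00136803 0.1115378 ] [-3.13988889e+00 -3.03184861e-03  2.39032606e+00] [-0.14087901  0.60489816  0.68139285]
```

View pics/w3.png

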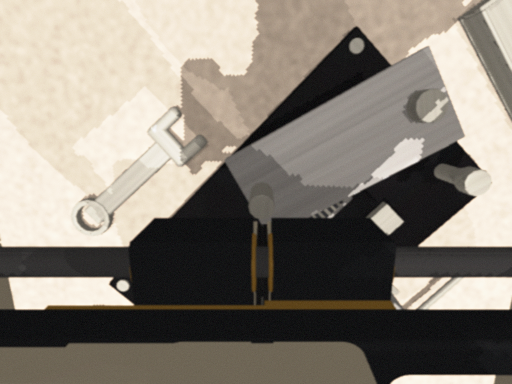

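The pin is straight ahead of the finger seam (262,205). Pushing along the arc.

jog_arm --deltas '[-0.08,0.08,0,0,0,0,-0.11,0.1,0,0,0,0,-0.2,0.13,0,0,0,0,-0.28,0.165,0,0,0,0,-0.36,0.21,0,0,0,0]'

```text
time: 3.42
tool_pos: [0.5493, 0.0205, 0.1139]
tool_rot: [3.14, 0.002, 2.388]
contact_force: [0.8, 0.2, 0.6]
opening: 0.0006
```

jog_arm --deltas '[-0.08,0.05,0,0,0,0,-0.15,0.11,0,0,0,0,-0.21,0.18,0,0,0,0,-0.27,0.25,0,0,0,0,-0.31,0.33,0,0,0,0]'

```text
time: 3.83
tool_pos: [0.5176, 0.054, 0.1128]
tool_rot: [3.142, -0.0, 2.388]
contact_force: [1.0, -0.2, 0.7]
opening: 0.0001
```

jog_arm --deltas '[-0.04,0.08,0,0,0,0,-0.07,0.16,0,0,0,0,-0.09,0.24,0,0,0,0,-0.1,0.32,0,0,0,0,-0.1,0.32,0,0,0,0]'

```text
time: 4.25
tool_pos: [0.508, 0.0868, 0.1126]
tool_rot: [3.141, -0.001, 2.389]
contact_force: [0.7, -0.5, 0.2]
opening: 0.0004
```

Run:
```python
from h import *
o=robot.observe(); print(o["time"],o["tool_pos"],o["tool_rot"],o["contact_force"])
im=robot.read_camera("wrist"); im2=robot.read_camera("top")[120:270,170:370]
cv2.imwrite("pics/w4.png",np.hstack([im,cv2.resize(im2,(512,384))])[:,::1,::-1][:, :])
a=cv2.imread("pics/w4.png"); cv2.imwrite("pics/w4.png",cv2.resize(a,(800,300)))
```

```text
4.25 [0.50801366 0.08680501 0.1126462 ] [ 3.14142360e+00 -5.94329137e-04  2.38933886e+00] [ 0.74993095 -0.45633496  0.17461114]
```

View pics/w4.png

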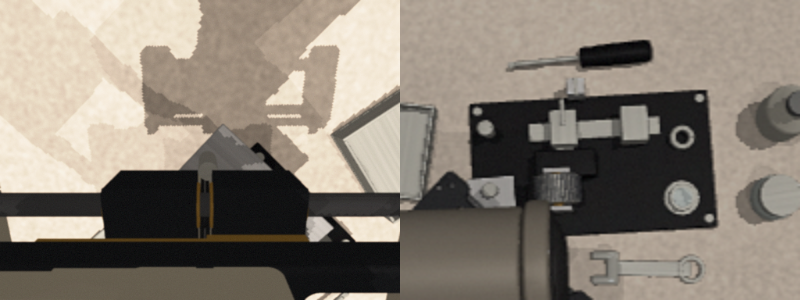

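The guard is swung to about 1.45 rad (pin near stage y 94) and the wheel at (557,183) is clear. I'll back off, lift, and go above the wheel.

jog_arm --deltas '[0.2,-0.2,0.05,0,0,0,0.4,-0.4,0.3,0,0,0,0.7,-0.4,0.3,0,0,0,0.83,-0.4,0.1,0,0,0,0.83,-0.4,-0.1,0,0,0]'

```text
time: 4.77
tool_pos: [0.5954, 0.044, 0.1036]
tool_rot: [3.137, 0.005, 2.386]
contact_force: [-0.5, 0.1, -1.0]
opening: 0.0001
```

jog_arm --deltas '[0,0,-0.05,0,0,0,0,0,-0.08,0,0,0,0,0,-0.08,0,0,0]'

```text
time: 5.02
tool_pos: [0.5908, 0.0451, 0.0944]
tool_rot: [-3.141, -0.001, 2.388]
contact_force: [0.2, 0.7, -0.6]
opening: 0.0003
```

jog_arm --deltas '[0,0,-0.03,0,0,0,0,0,-0.06,0,0,0,0,0,-0.07,0,0,0,0,0,-0.07,0,0,0]'

```text
time: 5.35
tool_pos: [0.5913, 0.0453, 0.088]
tool_rot: [3.141, 0.0, 2.388]
contact_force: [-0.1, -0.8, -0.2]
opening: 0.0006
```

jog_arm --deltas '[0,0,-0.01,0,0,0,0,0,-0.01,0,0,0]'

```text
time: 5.52
tool_pos: [0.5914, 0.0452, 0.0869]
tool_rot: [3.141, 0.0, 2.388]
contact_force: [-0.7, 0.0, -0.0]
opening: 0.0009
```

jog_arm --deltas '[0,0,-0.005,0,0,0,0,0,-0.005,0,0,0]'

```text
time: 5.68
tool_pos: [0.5914, 0.0452, 0.0863]
tool_rot: [3.141, 0.0, 2.388]
contact_force: [0.2, -0.5, 0.3]
opening: 0.0008
```

jog_arm --deltas '[0,0,-0.005,0,0,0,0,0,-0.005,0,0,0]'

```text
time: 5.85
tool_pos: [0.5915, 0.0452, 0.0861]
tool_rot: [3.141, 0.0, 2.388]
contact_force: [-0.4, -0.0, 2.7]
opening: 0.0001
```

jog_arm --deltas '[0,0,-0.005,0,0,0,0,0,-0.005,0,0,0]'

```text
time: 6.02
tool_pos: [0.5915, 0.0453, 0.0859]
tool_rot: [3.141, 0.001, 2.388]
contact_force: [-1.7, 0.2, 5.7]
opening: 0.0003
```

Contact at 5.7 N. First stroke: 17 mm towards stage -y.

jog_arm --deltas '[0.001,-0.035,0,0,0,0,0.003,-0.07,0,0,0,0,0.004,-0.105,0,0,0,0,0.006,-0.14,0,0,0,0,0.007,-0.17,0,0,0,0]'

```text
time: 6.43
tool_pos: [0.5922, 0.0283, 0.086]
tool_rot: [3.141, 0.0, 2.388]
contact_force: [-1.3, 1.3, 5.3]
opening: 0.0002
```

jog_arm --deltas '[0,0,0.02,0,0,0,0,0,0.1,0,0,0,0,0,0.2,0,0,0,0,0,0.2,0,0,0]'

```text
time: 6.77
tool_pos: [0.5933, 0.0283, 0.1076]
tool_rot: [3.139, 0.003, 2.388]
contact_force: [0.0, 0.5, 0.2]
opening: 0.0003
```

Run:
```python
from h import *
o=robot.observe(); print(o["time"],o["tool_pos"],o["contact_force"])
im=robot.read_camera("top"); cv2.imwrite("pics/t5.png",im[:,:,::-1])
im=im[150:200,220:300]; a=cv2.imread("pics/top0.png")[150:200,220:300]
cv2.imwrite("pics/t5c.png",cv2.resize(np.hstack([a,im[:,:,::-1]]),(800,250),interpolation=cv2.INTER_CUBIC))
```

```text
6.7667 [0.59328547 0.02828635 0.10759598] [0.02460978 0.54864744 0.23556778]
```

View pics/t5c.png

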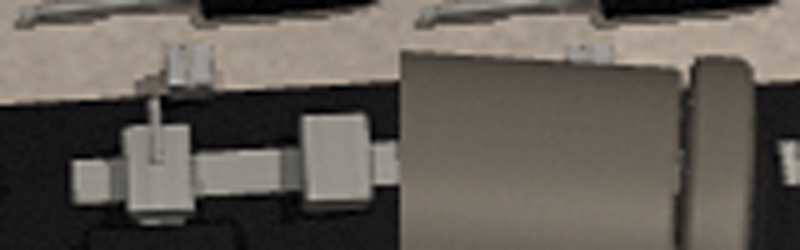

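The arm hides the jaw in the top view. Second stroke of 15 mm, then I'll look with the wrist camera.

jog_arm --deltas '[-0.006,0.16,0,0,0,0,-0.006,0.16,-0.1,0,0,0,-0.006,0.16,-0.16,0,0,0,-0.006,0.16,-0.19,0,0,0,-0.006,0.16,-0.2,0,0,0]'

```text
time: 7.23
tool_pos: [0.591, 0.0443, 0.0857]
tool_rot: [-3.141, -0.001, 2.388]
contact_force: [-6.1, 2.5, 16.0]
opening: 0.0003
```

jog_arm --deltas '[0,0,0,0,0,0]'

```text
time: 7.32
tool_pos: [0.5909, 0.0442, 0.0858]
tool_rot: [-3.141, -0.001, 2.388]
contact_force: [-5.2, 0.9, 10.6]
opening: 0.0003
```

jog_arm --deltas '[0.001,-0.03,0.003,0,0,0,0.003,-0.06,0.003,0,0,0,0.004,-0.09,0.003,0,0,0,0.005,-0.12,0.003,0,0,0,0.006,-0.15,0.003,0,0,0]'

```text
time: 7.73
tool_pos: [0.5915, 0.0288, 0.0859]
tool_rot: [-3.141, -0.001, 2.388]
contact_force: [-2.6, 0.5, 8.2]
opening: 0.0002
```

jog_arm --deltas '[0,0,0.02,0,0,0,0,0,0.1,0,0,0,0,0,0.4,0,0,0,0.1,-0.1,0.7,0,0,0,0.2,-0.2,0.9,0,0,0]'

```text
time: 8.15
tool_pos: [0.6127, 0.0092, 0.1783]
tool_rot: [3.14, 0.002, 2.389]
contact_force: [0.2, -0.4, 0.8]
opening: 0.0006
```

jog_arm --deltas '[0.3,-0.2,0,0,0,0,0.6,-0.4,0,0,0,0,0.85,-0.5,0,0,0,0,0.85,-0.5,0,0,0,0,0.85,-0.5,0,0,0,0]'

```text
time: 8.57
tool_pos: [0.6973, -0.0417, 0.1742]
tool_rot: [-3.141, -0.001, 2.387]
contact_force: [-0.7, -0.6, -0.0]
opening: 0.0006
```

```bash
cat > look.py <<'E'
import sys
from h import *
n=sys.argv[1]
o=robot.observe(); print(o["time"],o["tool_pos"],o["contact_force"])
p=robot.camera_params("wrist"); im=robot.read_camera("wrist")[:,:,::-1]
np.save(n+".npy",p,allow_pickle=True); cv2.imwrite(f"pics/{n}raw.png",im)
s=(0.6226,0.0085,0.0394); c=proj(p,s2w(s,(65,10,52))).astype(int); print("expected gauge",c)
x0,y0=max(0,c[0]-60),max(0,c[1]-45); print("crop origin",x0,y0)
cv2.imwrite(f"pics/{n}.png",cv2.resize(im[y0:y0+90,x0:x0+120],None,fx=6.6,fy=6.6,interpolation=cv2.INTER_CUBIC))
E
python3 look.py w6
```

```text
8.5667 [ 0.69726629 -0.04166758  0.1741506 ] [-0.73784674 -0.63524046 -0.02090849]
expected gauge [310 130]
crop origin 250 85
```

View pics/w6.png

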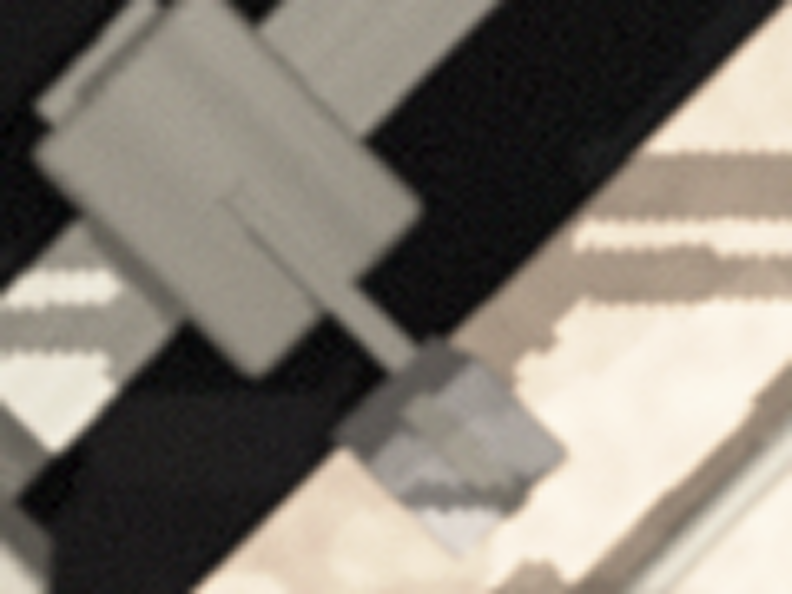

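The jaw bar's end is at about (402,358) and the gauge bar runs from (418,408) to (498,480) in the crop. They are nearly in line.

Run:
```python
from h import *
p=np.load("w6.npy",allow_pickle=True).item(); s=(0.6226,0.0085,0.0394)
q=lambda u:w2s(s,ray(p,np.array(u)/6.6+[249.5,84.5],.052)).round(1)
for n,u in [("jaw end",(402,358)),("jaw bar edges",(392,370)),("",(414,350)),("jaw bar base",(345,298)),("gauge a",(418,408)),("gauge edges",(402,415)),("",(432,392)),("gauge b",(498,480)),("jaw corner -y",(258,380)),("jaw corner +y",(422,208))]: print(n,q(u))
```

```text
jaw end [69.2  5.4 52. ]
jaw bar edges [69.4  3.5 52. ]
 [69.6  7.1 52. ]
jaw bar base [58.9  5.5 52. ]
gauge a [75.1  2.5 52. ]
gauge edges [74.3  0.5 52. ]
 [74.9  5.1 52. ]
gauge b [88.9  3.4 52. ]
jaw corner -y [58.4 -9.  52. ]
jaw corner +y [57.8 19.5 52. ]
```

The jaw is about 2.6 mm short, which is ~6.5 mm of rim. Past strokes lost about 3 mm each, so a stroke of 9 mm.

jog_arm --deltas '[-0.3,0.2,-0.1,0,0,0,-0.6,0.4,-0.3,0,0,0,-0.95,0.65,-0.5,0,0,0,-1.0,0.7,-0.6,0,0,0,-1.0,0.7,-0.6,0,0,0]'

```text
time: 9.03
tool_pos: [0.5916, 0.0322, 0.1135]
tool_rot: [-3.137, -0.006, 2.391]
contact_force: [0.2, -0.2, -0.6]
opening: 0.0009
```

jog_arm --deltas '[-0.05,0.1,-0.15,0,0,0,-0.05,0.1,-0.23,0,0,0,-0.05,0.1,-0.27,0,0,0,-0.05,0.1,-0.29,0,0,0,-0.05,0.1,-0.295,0,0,0]'

```text
time: 9.45
tool_pos: [0.5924, 0.0387, 0.0863]
tool_rot: [3.141, 0.0, 2.388]
contact_force: [-0.9, 0.4, 1.3]
opening: 0.0006
```

jog_arm --deltas '[0,0,-0.003,0,0,0,0,0,-0.003,0,0,0]'

```text
time: 9.62
tool_pos: [0.5925, 0.0388, 0.0863]
tool_rot: [3.141, 0.001, 2.388]
contact_force: [-0.8, -0.2, 1.4]
opening: 0.0006
```

jog_arm --deltas '[0,0,-0.006,0,0,0,0,0,-0.006,0,0,0]'

```text
time: 9.78
tool_pos: [0.5925, 0.0388, 0.0861]
tool_rot: [3.141, 0.001, 2.388]
contact_force: [-2.7, -1.0, 5.9]
opening: 0.0004
```

jog_arm --deltas '[0.001,-0.03,0,0,0,0,0.002,-0.06,0,0,0,0,0.003,-0.09,0,0,0,0,0.003,-0.09,0,0,0,0]'

```text
time: 10.12
tool_pos: [0.5928, 0.0297, 0.0861]
tool_rot: [3.141, 0.001, 2.388]
contact_force: [-2.1, -0.1, 5.2]
opening: 0.0008
```

jog_arm --deltas '[0,0,0.02,0,0,0,0,0,0.1,0,0,0,0,0,0.4,0,0,0,0.1,-0.1,0.7,0,0,0,0.2,-0.2,0.9,0,0,0]'

```text
time: 10.53
tool_pos: [0.6131, 0.0105, 0.1784]
tool_rot: [3.14, 0.002, 2.389]
contact_force: [1.0, -0.1, 0.7]
opening: 0.0002
```

jog_arm --deltas '[0.3,-0.2,0,0,0,0,0.6,-0.4,0,0,0,0,0.85,-0.5,0,0,0,0,0.85,-0.5,0,0,0,0,0.85,-0.5,0,0,0,0]'

```text
time: 10.95
tool_pos: [0.6977, -0.0404, 0.1743]
tool_rot: [-3.141, -0.001, 2.387]
contact_force: [-0.6, -0.2, -0.8]
opening: 0.0005
```

```bash
python3 look.py w7
```

```text
10.95 [ 0.69771397 -0.0404171   0.17429697] [-0.57526474 -0.22094022 -0.75502979]
expected gauge [309 131]
crop origin 249 86
```

View pics/w7.png

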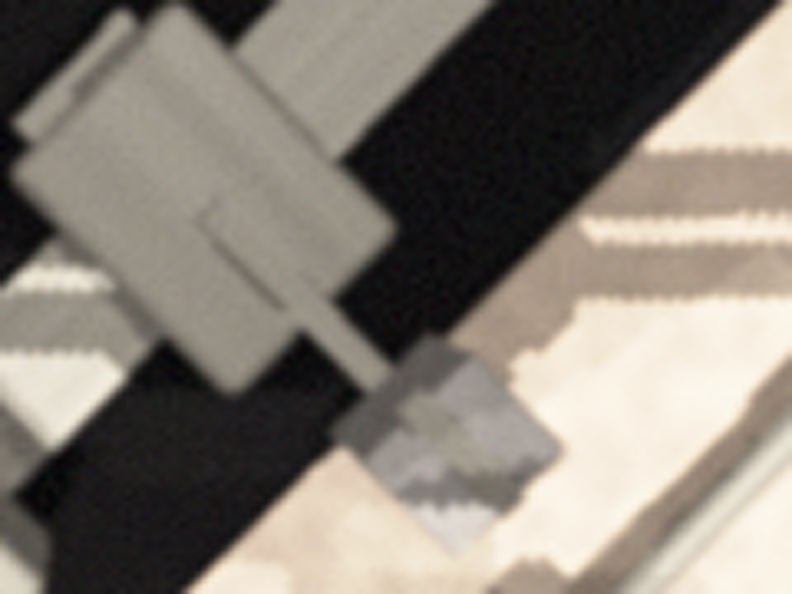

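Run:
```python
from h import *
p=np.load("w7.npy",allow_pickle=True).item(); s=(0.6226,0.0085,0.0394)
Q=lambda u,z=.052:w2s(s,ray(p,np.array(u)/6.6+[248.5,85.5],z)).round(1)
for n,u in [("jaw end",(378,378)),("bar base",(318,312)),("gauge a",(415,405)),("gauge b",(490,480)),("jaw corner -y",(233,397)),("jaw corner +y",(398,226))]: print(n,Q(u))
for u in [(470,370),(375,455),(563,447)]: print("block top",Q(u,.049 if 0 else .037+.012))
# rectified stage-frame view of both stored views at z=52mm: 12 px/mm, stage y right->left
out=[]
for n in("w2","w6","w7"):
    p=np.load(n+".npy",allow_pickle=True).item(); im=cv2.imread(f"pics/{n}raw.png")
    c=[(55,25),(55,-15),(97,-15),(97,25)]
    src=np.float32([proj(p,s2w(s,(*a,52))) for a in c]); k=10
    dst=np.float32([((25-b)*k*.66,(97-a)*k) for a,b in c])
    o=cv2.warpPerspective(im,cv2.getPerspectiveTransform(src,dst),(264,420),flags=cv2.INTER_CUBIC)
    for b in range(-10,25,5): cv2.line(o,(int((25-b)*6.6),0),(int((25-b)*6.6),6 if b else 14),(0,0,255),1)
    out.append(cv2.normalize(o,None,0,255,cv2.NORM_MINMAX))
cv2.imwrite("pics/rect.png",np.hstack(out))
```

```text
jaw end [69.4  1.7 52. ]
bar base [58.3  2.1 52. ]
gauge a [75.2  2.6 52. ]
gauge b [88.7  2.8 52. ]
jaw corner -y [ 58.2 -12.6  52. ]
jaw corner +y [57.8 16.1 52. ]
block top [77.4 10.6 49. ]
block top [76.7 -5.2 49. ]
block top [92.9 12.2 49. ]
```

View pics/rect.png

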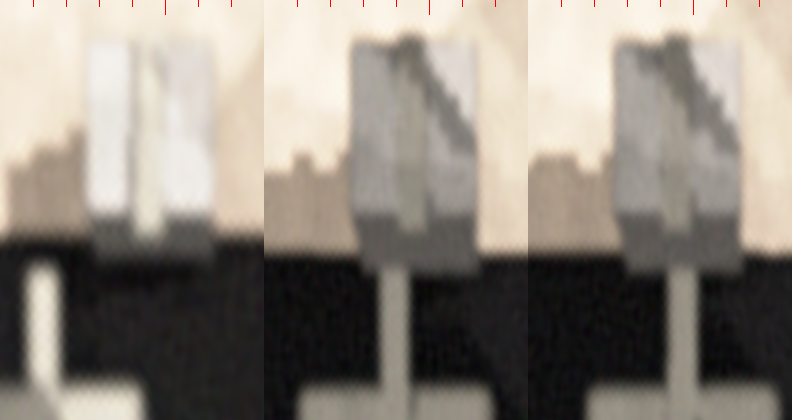

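In the stage-rectified views the jaw bar is now at 154 px and the gauge bar at 148 px (6.6 px/mm). That is about 0.9 mm past, inside ±2.5 mm. One last overall check of the guard and loose things.

Run:
```python
from h import *
t=robot.read_camera("top")[120:270,130:400,::-1]; s=robot.read_camera("scene")[150:290,160:400,::-1]
cv2.imwrite("pics/fin.png",np.vstack([cv2.resize(t,(540,300)),cv2.resize(s,(540,300))]))
print(robot.observe()["contact_force"],robot.observe()["time"])
```

```text
[-0.19321866  0.07651781  1.04706868] 11.1
```

View pics/fin.png

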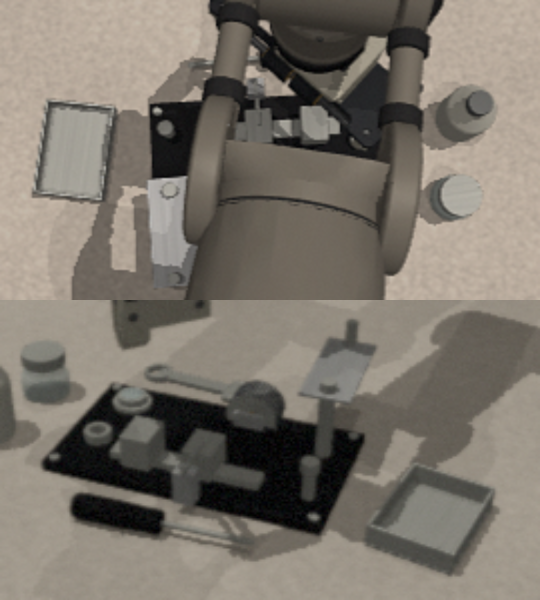

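The guard is open by about a quarter turn (pivot at (170,188), pin at (178,278)). The wheel is clear, the loose things are in place, and the arm touches nothing.

```bash
python3 -c "
from cell import robot
print(robot.hand_in())"
```

```text
the job is handed in; nothing more can be done
None
```

I swung the guard open by its pin to about 1.45 rad, then closed the jaw with three light fingertip strokes on the wheel of 17, 15 and 9 mm. I handed the job in at about 11 s of the 64 s allowed; it reported no verdict.

- **Jaw:** my last wrist picture put the bar about 0.9 mm past the gauge bar, inside the 2.5 mm limit. I trust that reading to roughly 0.5 mm and did not roll it back.
- **Guard:** the final pictures show it open by about a quarter turn, with the pin at about stage y 94 mm when I backed off (at least 66.7 mm needed).
- **Forces:** rolling forces read 5–8 N. Touching down for the second stroke gave a brief 16 N, above the suggested 3–10 N but below the 30 N limit.
- **Surroundings:** the loose things look where they were, though the arm hid some of them from above. The arm was clear of everything at hand-in.
- **Disagreement:** my first fit of the stage from its plate corners put the guard post and level about 10.5 mm off in y. I used the post and level instead, and the wheel axle then came out at its stated position.

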